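# Clamp a compute module in its test jig with the torque-limiting knob

### The job

Take the finned module out of the sloping cradle and put it in the test jig: slip its contact tongue at an angle into the slot under the steel contact bar, then lower it flat onto the rests, in front of the end stop. Then turn the jig's black knob clockwise until its clutch slips and clicks, at least once and at most three times, and stop there. Do not shift or tip the bottle, the solder reel or the jar.

Things in the scene. Friction and masses are not known exactly. Their poses are not given: they have to be found in the camera images.
- module: Green circuit board 160 x 62 x 3 mm with an aluminium finned heat sink on top. Origin: centre of the board's underside; x runs along the board to its contact tongue, z out of the fins. The sink covers x = -72 to +40 mm at the full 62 mm width, up to 24 mm above the underside; grip it across its flat long sides. 0.26 to 0.42 kg, centre of mass near x = -14 mm. Starts in the cradle, tongue end up.
- tongue_tip (a point): Middle of the tongue's end edge, on the board's underside (module x = +80 mm). The tongue is bare board with brass contacts: x = +50 to +80 mm, 54 mm wide, 3 mm thick. At the other end 8 mm of bare board stick out behind the sink.
- front_grip (a point): Middle of the sink's tongue half (module x = +20 mm), 20 mm above the underside. In the cradle only this half (module x = 0 to +40 mm) has room for fingers; in the jig this half goes between cheeks and has none.
- rear_grip (a point): Middle of the sink's rear half (module x = -42 mm), 20 mm above the underside. Hold it here to put it in the jig. In the cradle this half has no room for fingers, so the module must be set down on the bench and taken again.
- cradle: Grey sheet-metal cradle, foot 150 x 94 mm (x = -85 to +65 mm), fixed. Origin under it, z up, +x to its high end. It holds the module at a slope of 15 degrees, tongue end up and to +x, its origin 46 mm above the cradle's. Cheeks 3.5 mm from its sides and 17 mm up them flank module x = -82 to -6 mm, an end wall the low end. Under the tongue half the bed is 40 mm wide.
- jig: Test jig, fixed; aluminium base 222 x 104 x 12 mm. Origin: centre of its underside, z up, +x to the socket and knob. Socket at the +x end: lower face 32 mm high from x = 60 mm, back wall at x = 83 mm, columns at y = +-37 to +-49 mm, bridge over it from x = 60 to 96 mm, 56 to 66 mm high. Four white rests 32 mm high carry the board.
- seat (a point): Where the module's origin belongs (over the jig's origin, 32 mm up), module x along jig x, flat. Seated, the module has about 3.5 mm of play along x and 2.5 mm to each side.
- slot (a point): Mouth of the slot: under the front edge of the steel contact bar, on the lower face (jig x = 64 mm, 32 mm up). The bar is 60 mm wide and covers jig x = 64 to 81 mm; the slot is 7.6 to 10.5 mm high at the start. The tongue goes in up to 19 mm, sloping down to it by 6 to 10 degrees.
- cheeks (a point): Middle between the two white guide cheeks, at the height of their straight part (48 mm): jig x = 2 to 47 mm, inner faces 67 mm apart, flared outwards above, up to 57 mm.
- end_stop (a point): Top edge of the white end stop, on the face towards the socket (jig x = -83.5 mm, 46 mm up, 36 mm wide, 12 mm thick). It keeps the module from sliding in or out flat: the board's rear edge passes over it and comes down between it and the socket.
- knob_grip (a point): Point on the knob's vertical axis at gripping height, 90 mm above the jig's origin at jig x = 72.5 mm. Black fluted round knob, 43 mm across, 28 mm high (from 72 to 100 mm), with an index rib on top. Grip it at any angle; clockwise seen from above tightens.
- knob (a joint): Slip of the knob's clutch (rad): how far the knob has turned clockwise against the screw under it. 0 at the start; stays within about 0.15 while knob and screw turn together and grows only as the clutch slips, a click every 30 degrees (0.52 rad). The screw turns at about 0.1 N m, the clutch slips at peaks of about 0.18 N m.
- contact_bar (a joint): Downward travel of the contact bar (m): 0 fully up (slot 10.5 mm high), between 0 and 0.0029 at the start, about 0.0075 when it presses on the 3 mm tongue. The screw drives it 2.4 mm per radian of knob turn, so 1.9 to 3.1 rad to the tongue; then the clutch slips. It stays where it is left.
- free_bench (a point): Fixed point on the white bench top (z = 0), middle of the area in which things may be set down where nothing stands: 0.18 m to the front and back of it (world x) and 0.30 m to either side (world y). Beyond are the bench's front and right edges, the heater frame on the left and the monitor behind.
- bottle: White plastic bottle with a blue spout, 55 mm across, 154 mm high, standing on the bench; origin under its centre. Leave alone.
- spool: Reel of solder wire standing on its flange, 66 mm across, 46 mm high; origin under its centre. Leave alone.
- jar: Jar with a ribbed green lid, 47 mm across, 44 mm high; origin under its centre. Leave alone.

How it is judged:
By the outcome, as a careful person would: the job done as asked, in the order asked, and still so for the second after the job is handed in, with the robot touching nothing.
It also fails if it takes over 72 s, if anything falls off the work surface, if the arm or the gripper's body presses on something with over 40 N, if the wrist force passes 120 N, or if a joint passes its speed limit or range.

### The arm

A 7-joint arm with a two-finger parallel gripper is mounted at the origin on a cart in front of the work surface, level with it; the furniture and walls round the work are solid. World frame = base frame: x ahead of the robot, y to its left, z up, the work surface at z = 0. Lengths are in m, angles in rad, forces in N, time in s.
With the tool pointing down it reaches from about 0.35 to 0.9 m from the base axis. Payload 8.1 kg.
Tool frame: the origin (TCP) lies at the very end of the fingers, on their centre line; the grasp point (between the pads) lies 19 mm behind it; z points along the fingers, y is the line along which they close (so a half turn about z gives the same grasp; the last joint's range is limited). The gripper opens to 92 mm and grips with 3 to 60 N. Pads are 19 mm wide; open, the fingers measure 130 mm over their backs; the gripper's body (75 mm by 190 mm) begins 47 mm behind the grasp point.
Start: joints at [-1.435, 0.434, 0.025, 1.573, -0.012, 1.134, -0.075], TCP at [0.148, 0.607, 0.227] pointing down, gripper open.
Joint ranges: [-2.62, 2.62], [-0.44, 2.09], [-1.27, 1.32], [0.08, 2.57], [-1.32, 4.46], [0.12, 2], [-2.74, 2.74]. Speed limits (rad/s): [2.22, 2.22, 3.01, 3.01, 3.14, 3.14, 3.14].

### API

Orientations are given as a rotation vector (axis times angle).
In Python, from cell import arm gives the robot as it stands.
- The arm moves only by the shell command python3 -m pendant 'ROWS' [FORCE]. ROWS is a JSON object of lists of equal length, an entry for each row: "slide": the shift along the tool's x, y, z in units of 0.3 m (1.0 is 0.3 m), a list of three; "dr": the turn, a rotation vector about the tool's x, y, z in units of 0.12 rad (1.0 is 0.12 rad), a list of three; "claw": the opening, from 0 (shut) to 1 (fully open). In form: {"slide": [[tx, ty, tz], ...], "dr": [[ax, ay, az], ...], "claw": [claw, ...]}. A call has 1 to 10 rows; each row shifts and turns the commanded pose from where the row before left it, along the tool's axes as they then stand; what a row does not reach is not made up. A row lasts 1/10 s, in which the tool goes at most 50 mm and 8.59 degrees, less where a joint would pass 70% of its speed; a pose out of reach is approached as far as the arm can. A call with a number of a shift or a turn outside -1 to 1 is refused whole. A call with a gripper value outside its range is refused whole. The fingers move at their own pace and stop on an object; FORCE is the grip in N (left out, the last holds). Time passes only in rows, so rows that do not move let the fingers close. It gives the time, the measured TCP pose, the force, the opening and the grip force at its end, in the units of the state.
- arm.observe(): the state, without advancing time (a new reading comes with each control period).
- arm.get_image(name): name is "scene" or "top" or "wrist"; returns the picture (420x560x3 uint8, red, green, blue); there is no depth.
- arm.calibration(name): a dict with "K" (3x3 intrinsics, pixels), "xyz" and "orientation" of the camera in the world. Camera axes: x right, y up, looking along -z (the intrinsics and any distortion apply to the point x, -y, -z); pixel columns grow to the right and rows downward; lengths in m; the calibration is good to about 2 mm. A picture is of the moment at which its call begins: read the wrist's pose just before it. calibration takes no time and is no camera call; for the wrist camera it gives the pose at the moment of the call.
- arm.sign_off(): hands the job in; it is judged then, once.
The state is a dict: "clock": time; "joints": joint angles; "dq": joint speeds; "joint_efforts": joint torques, N m; "position": TCP position; "ee_rot": TCP orientation; "force": force on the tool from outside, world axes, zero at the start; "ft_torque": the same for the moment, N m; "width": opening from 0.0 (shut) to 1.0 (fully open); "gripper_force": force on a finger pad.
Only numpy, scipy, OpenCV 4.12 (cv2) and the standard library are available. Lean on these libraries where they do the work, as an engineer would, in place of code of your own. Each camera call takes 0.05 s, during which the arm holds its last target. There are 200 camera calls.

## Working session

There is one attempt and no reset: what is moved stays moved. The work goes in short steps, Python scripts to look and compute and a shell command to move; the robot and the scene stay as the last step left them, time stands still between calls to the robot, and variables do not carry over. Pictures are saved under pics/ and viewed, at most 10 in all, crops included, and the job is handed in when it is done.

```bash
ls; mkdir -p pics; python3 - <<'E'
from cell import arm
import cv2,numpy as np
o=arm.observe();print(o['clock'],o['position'],o['ee_rot'],o['width'])
for n in['scene','top']:
    im=arm.get_image(n);c=arm.calibration(n);print(n,c)
    cv2.imwrite(f'pics/{n}.png',im[:,:,::-1])
E
```

```text
pics
0.0 [0.14776874 0.60674097 0.22593573] [-3.74316626e-01 -3.11917805e+00  2.50952119e-03] 0.995116039536124
scene {'K': array([[407.72241494,   0.        , 274.93466949],
       [  0.        , 407.72241494, 204.60777459],
       [  0.        ,   0.        ,   1.        ]]), 'xyz': array([-0.11116578, -0.49122975,  0.62760258]), 'orientation': array([ 0.86050174, -0.4754175 , -0.89329755])}
top {'K': array([[392.14247288,   0.        , 287.01439286],
       [  0.        , 392.14247288, 218.1491907 ],
       [  0.        ,   0.        ,   1.        ]]), 'xyz': array([ 0.40203175, -0.06890509,  1.08738423]), 'orientation': array([ 0.09675761, -0.08344267, -1.59713263])}
```

View pics/top.png

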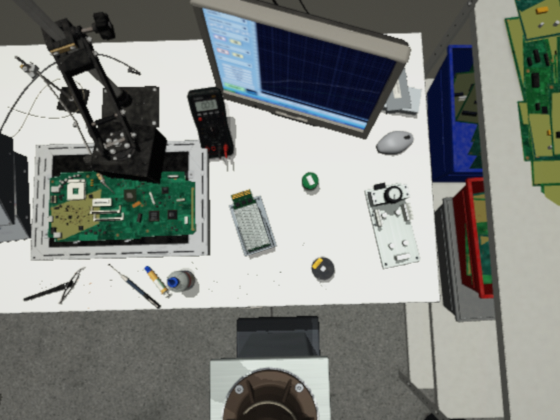

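View pics/scene.png

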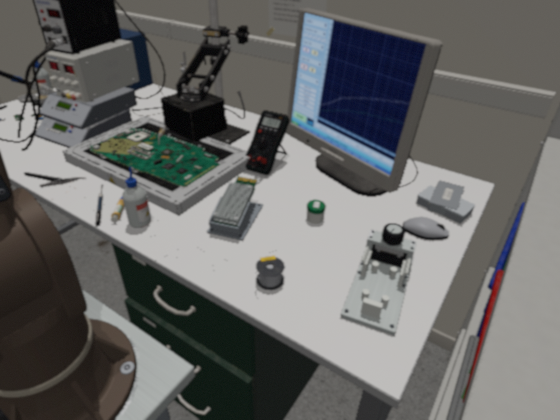

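The top view shows the module and cradle at about (252,222), the jig at (393,225) with its knob at (393,194), the reel at (322,268), the jar at (310,181) and the bottle at (179,281). I'll zoom in for exact corners.

```bash
cat > h.py <<'E'
import numpy as np,cv2
from scipy.spatial.transform import Rotation as R
from cell import arm
def proj(c,P):
    p=(np.atleast_2d(P)-c['xyz'])@R.from_rotvec(c['orientation']).as_matrix()
    return np.c_[c['K'][0,2]+c['K'][0,0]*p[:,0]/-p[:,2], c['K'][1,2]+c['K'][1,1]*p[:,1]/p[:,2]]
def unproj(c,uv,z):
    uv=np.atleast_2d(uv).astype(float);K=c['K']
    d=np.c_[(uv[:,0]-K[0,2])/K[0,0],-(uv[:,1]-K[1,2])/K[1,1],-np.ones(len(uv))]@R.from_rotvec(c['orientation']).as_matrix().T
    return c['xyz']+d*((z-c['xyz'][2])/d[:,2])[:,None]
def zoom(im,u0,v0,w,h,s):
    o=cv2.resize(im[v0:v0+h,u0:u0+w],None,fx=s,fy=s,interpolation=cv2.INTER_CUBIC)
    for u in range(-(-u0//10)*10,u0+w,10):
        x=int((u-u0+.5)*s);cv2.line(o,(x,0),(x,6),(255,0,0),1);cv2.putText(o,str(u),(x-10,16),0,.35,(255,0,0),1)
    for v in range(-(-v0//10)*10,v0+h,10):
        y=int((v-v0+.5)*s);cv2.line(o,(0,y),(6,y),(255,0,0),1);cv2.putText(o,str(v),(8,y+4),0,.35,(255,0,0),1)
    return o
def T(xyz,yaw,pitch=0):
    M=np.eye(4);M[:3,:3]=R.from_euler('ZY',[yaw,pitch]).as_matrix();M[:3,3]=xyz;return M
def ap(M,P): return np.atleast_2d(P)@M[:3,:3].T+M[:3,3]
E
python3 - <<'E'
from h import *
im=cv2.imread('pics/top.png')
a=zoom(im,222,180,64,90,6);b=zoom(im,358,175,68,98,6)
o=np.zeros((600,800,3),np.uint8);o[:540,:384]=a;o[:588,390:798]=b
cv2.imwrite('pics/z1.png',o)
im=cv2.imread('pics/scene.png')
a=zoom(im,200,165,68,75,6);b=zoom(im,340,215,82,116,5)
o=np.zeros((600,820,3),np.uint8);o[:450,:408]=a;o[:580,410:820]=b
cv2.imwrite('pics/z2.png',o[:,:800+0] if 0 else cv2.resize(o,(800,585)))
c=arm.calibration('top')
print(proj(c,[[.148,.607,.227],[0.4,0,0],[0,0,0]]))
print(unproj(c,[[179,281]],.1),unproj(c,[[322,268]],.04),unproj(c,[[310,181]],.044))
E
```

```text
[[-24.6532725  392.71114717]
 [265.99848318 264.54927796]
 [269.2657202  417.12450094]]
[[0.36542881 0.21170251 0.1       ]] [[ 0.3869037  -0.15063789  0.04      ]] [[ 0.62126801 -0.12672664  0.044     ]]
```

View pics/z1.png

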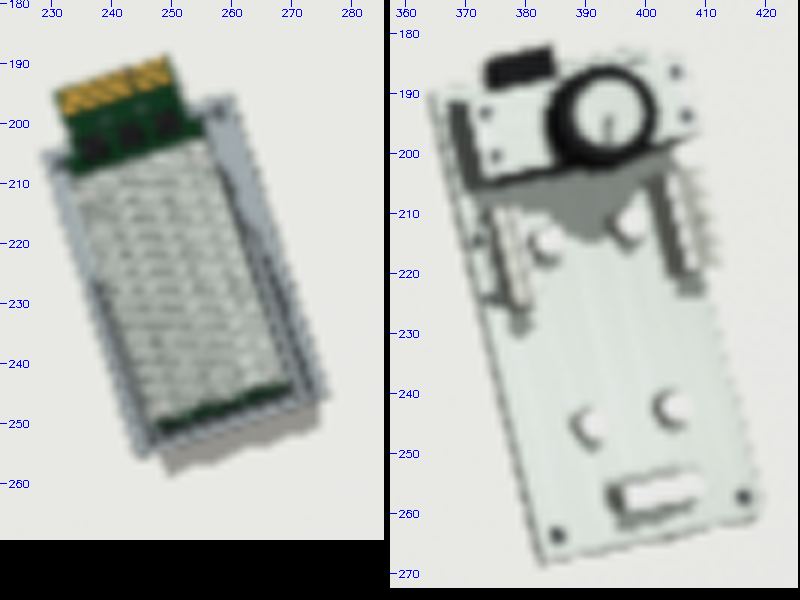

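View pics/z2.png

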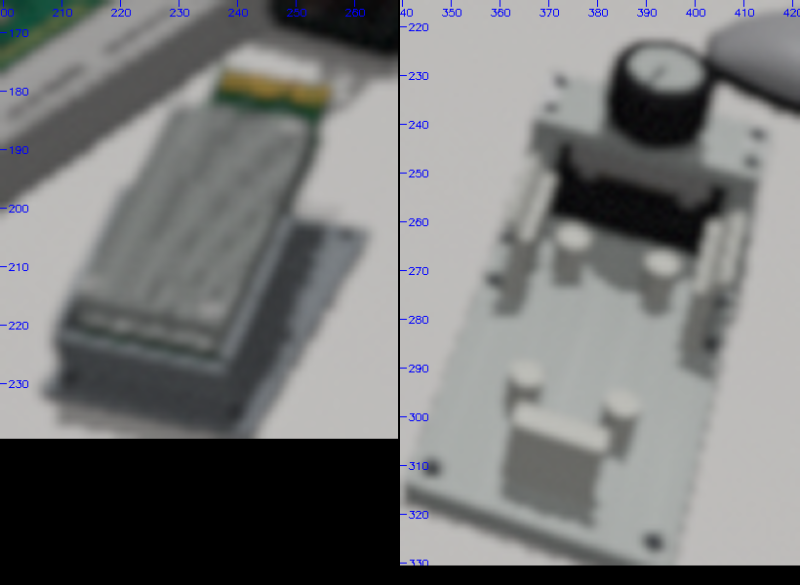

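Top view: tongue corners at (230.7,194.8) and (249.3,189), board rear corners at (247.8,251.2) and (269.8,244.2). The knob top is at (393.8,193.3) and the jig's front corners at (382.5,268.7) and (418.7,260.8). Next I fit poses to these points.

```bash
cat > fit.py <<'E'
from h import *
from scipy.optimize import least_squares
t=arm.calibration('top');s=arm.calibration('scene')
jig=[(t,(-.111,.052,.012),(382.5,268.7)),(t,(-.111,-.052,.012),(418.7,260.8)),(t,(.111,.052,.012),(364.2,190.7)),(t,(.0725,0,.1),(393.8,193.3)),(s,(.0725,0,.1),(392.8,228.4))]
mod=[(t,(.08,.027,.003),(230.7,194.8)),(t,(.08,-.027,.003),(249.3,189)),(t,(-.08,.031,.003),(247.8,251.2)),(t,(-.08,-.031,.003),(269.8,244.2)),(s,(.08,.027,.003),(237.8,176.5)),(s,(.08,-.027,.003),(256,179.2))]
cr=[(t,(-.085,.047,.002),(245.2,255.8)),(t,(-.085,-.047,.002),(275.7,245.3)),(t,(.065,-.047,.002),(260.7,195.7)),(t,(.065,.047,.002),(228.2,205.3))]
def fit(L,z,pitch,x0):
    f=lambda p:np.concatenate([(proj(c,ap(T((p[0],p[1],z),p[2],pitch),P))[0]-uv) for c,P,uv in L])
    r=least_squares(f,x0,loss='soft_l1');return r.x,f(r.x).reshape(-1,2).round(1)
if __name__=='__main__':
    for n,a in dict(jig=(jig,0,0,(.5,-.35,.2)),mod=(mod,.046,-np.radians(15),(.5,.04,.2)),cr=(cr,0,0,(.5,.04,.2))).items():
        x,r=fit(*a);print(n,x.round(4),r.tolist())
E
python3 fit.py
```

```text
jig [ 0.4989 -0.3476  0.1747] [[-0.4, -0.1], [0.8, 0.0], [-0.3, -1.1], [-0.2, 0.4], [-0.0, 0.9]]
mod [0.5198 0.0385 0.2867] [[-0.5, -0.1], [0.4, -0.6], [0.1, 0.4], [0.0, 0.2], [-0.8, -0.4], [0.6, 0.5]]
cr [0.5191 0.0381 0.2891] [[-0.8, 0.5], [1.1, 0.3], [-0.4, -0.9], [0.2, -0.1]]
```

The fits agree: residuals are about 1 px, and module and cradle match to 1 mm. I'll write a planner that prints rows for me to type.

```bash
cat >> h.py <<'E'
D=np.diag([-1.,1,-1])
def rows(segs,dec=3):
    """segs: list of (M 4x4 module-like frame, point in it for the TCP, nrows)"""
    o=arm.observe();p=np.array(o['position']);Rc=R.from_rotvec(o['ee_rot'])
    sl,dr=[],[]
    for M,pt,n in segs:
        p1=ap(M,pt)[0];R1=R.from_matrix(M[:3,:3]@D);p0=p.copy();R0=Rc;w=(R0.inv()*R1).as_rotvec()
        for i in range(1,n+1):
            tp=p0+(p1-p0)*i/n;tr=R0*R.from_rotvec(w*i/n)
            a=np.round(Rc.inv().apply(tp-p)/.3,dec);b=np.round((Rc.inv()*tr).as_rotvec()/.12,2)
            p=p+Rc.apply(a*.3);Rc=Rc*R.from_rotvec(b*.12);sl.append((a+0).tolist());dr.append((b+0).tolist())
    for k in range(0,len(sl),10): print('{"slide":%s,"dr":%s}'%(str(sl[k:k+10]).replace(' ',''),str(dr[k:k+10]).replace(' ','')))
    print('end',p.round(4))
MC=T((.5195,.0384,.046),.288,-np.radians(15)); J=T((.4989,-.3476,0),.1747)
E
python3 -c "
from h import *
rows([(MC,(.02,0,.2),18)],2)"
```

```text
{"slide":[[-0.09,-0.09,0.0],[-0.08,-0.09,-0.01],[-0.08,-0.09,0.0],[-0.08,-0.1,0.0],[-0.08,-0.1,0.0],[-0.07,-0.1,0.0],[-0.07,-0.1,0.0],[-0.07,-0.11,0.01],[-0.06,-0.1,0.0],[-0.06,-0.11,0.0]],"dr":[[-0.03,-0.12,-0.24],[-0.04,-0.12,-0.24],[-0.03,-0.12,-0.25],[-0.03,-0.11,-0.24],[-0.03,-0.12,-0.24],[-0.04,-0.12,-0.24],[-0.03,-0.12,-0.25],[-0.03,-0.12,-0.24],[-0.03,-0.12,-0.24],[-0.04,-0.12,-0.24]]}
{"slide":[[-0.06,-0.11,0.0],[-0.05,-0.11,0.01],[-0.05,-0.12,0.0],[-0.05,-0.11,0.0],[-0.04,-0.12,0.01],[-0.04,-0.12,0.0],[-0.04,-0.11,0.01],[-0.03,-0.12,0.0]],"dr":[[-0.03,-0.11,-0.25],[-0.03,-0.12,-0.24],[-0.03,-0.12,-0.24],[-0.04,-0.12,-0.24],[-0.03,-0.12,-0.25],[-0.03,-0.12,-0.24],[-0.03,-0.11,-0.24],[-0.04,-0.12,-0.24]]}
end [0.4866 0.0298 0.2447]
```

```bash
python3 -m pendant '{"slide":[[-0.09,-0.09,0],[-0.08,-0.09,-0.01],[-0.08,-0.09,0],[-0.08,-0.1,0],[-0.08,-0.1,0],[-0.07,-0.1,0],[-0.07,-0.1,0],[-0.07,-0.11,0.01],[-0.06,-0.1,0],[-0.06,-0.11,0]],"dr":[[-0.03,-0.12,-0.24],[-0.04,-0.12,-0.24],[-0.03,-0.12,-0.25],[-0.03,-0.11,-0.24],[-0.03,-0.12,-0.24],[-0.04,-0.12,-0.24],[-0.03,-0.12,-0.25],[-0.03,-0.12,-0.24],[-0.03,-0.12,-0.24],[-0.04,-0.12,-0.24]],"claw":[1,1,1,1,1,1,1,1,1,1]}'
python3 -m pendant '{"slide":[[-0.06,-0.11,0],[-0.05,-0.11,0.01],[-0.05,-0.12,0],[-0.05,-0.11,0],[-0.04,-0.12,0.01],[-0.04,-0.12,0],[-0.04,-0.11,0.01],[-0.03,-0.12,0],[0,0,0],[0,0,0]],"dr":[[-0.03,-0.11,-0.25],[-0.03,-0.12,-0.24],[-0.03,-0.12,-0.24],[-0.04,-0.12,-0.24],[-0.03,-0.12,-0.25],[-0.03,-0.12,-0.24],[-0.03,-0.11,-0.24],[-0.04,-0.12,-0.24],[0,0,0],[0,0,0]],"claw":[1,1,1,1,1,1,1,1,1,1]}'
python3 - <<'E'
from h import *
c=arm.calibration('wrist');im=arm.get_image('wrist')[:,:,::-1].copy();cv2.imwrite('pics/w0.png',im)
for P in [(.08,.027,.003),(.08,-.027,.003),(.04,.031,.024),(.04,-.031,.024),(-.072,.031,.024),(-.072,-.031,.024)]:
    uv=proj(c,ap(MC,P))[0];print(uv);cv2.circle(im,tuple(uv.round().astype(int).tolist()),3,(0,0,255),1)
cv2.imwrite('pics/w1.png',im)
rows([(MC,(.02,0,.06),5),(MC,(.02,0,.002),4)])
E
```

```text
clock: 1.1
position: [0.3373, 0.2854, 0.2364]
ee_rot: [-0.08, 2.994, 0.033]
force: [0.4, 0.2, 0.3]
width: 0.998
gripper_force: 0.0
clock: 2.1
position: [0.4865, 0.0294, 0.2445]
ee_rot: [-0.409, 2.854, 0.057]
force: [-0.7, 0.7, 0.9]
width: 0.998
gripper_force: 0.0
[303.87505359 241.91990124]
[253.38932947 242.02887915]
[309.97446146 211.50520402]
[246.77937019 211.64548544]
[312.65263785  90.8926012 ]
[243.10955967  91.06386539]
{"slide":[[-0.001,-0.001,0.094],[-0.001,-0.002,0.093],[-0.002,-0.001,0.094],[-0.001,-0.001,0.094],[-0.001,-0.002,0.093],[0.0,0.0,0.048],[0.0,0.0,0.049],[0.0,0.0,0.048],[0.0,0.0,0.049]],"dr":[[0.0,0.0,0.0],[0.01,0.0,-0.01],[0.0,0.0,0.0],[0.0,0.0,0.0],[0.01,-0.01,0.0],[0.0,0.0,0.0],[0.0,0.0,0.0],[0.0,0.0,0.0],[0.0,0.0,0.0]]}
end [0.5376 0.0437 0.053 ]
```

View pics/w1.png

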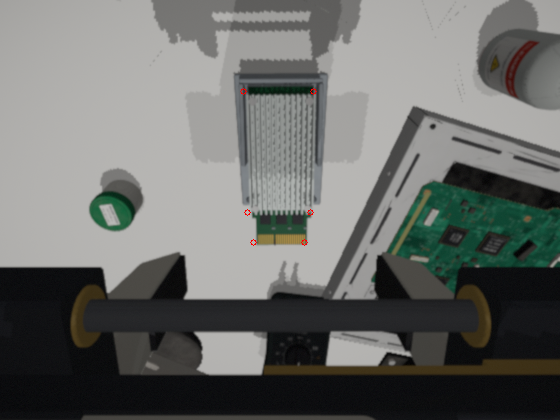

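The wrist view shows the tongue corners at about (257,245) and (307,244), against (253,242) and (304,242) predicted. That is within 3 mm, so I'm going down to grasp.

```bash
python3 -m pendant '{"slide":[[-0.002,0.002,0.094],[-0.002,0.002,0.093],[-0.002,0,0.094],[-0.002,-0.001,0.094],[-0.001,-0.002,0.093],[0,0,0.048],[0,0,0.049],[0,0,0.048],[0,0,0.049],[0,0,0]],"dr":[[0,0,0],[0.01,0,-0.01],[0,0,0],[0,0,0],[0.01,-0.01,0],[0,0,0],[0,0,0],[0,0,0],[0,0,0],[0,0,0]],"claw":[1,1,1,1,1,1,1,1,1,1]}'
python3 -m pendant '{"slide":[[0,0,0],[0,0,0],[0,0,0],[0,0,0],[0,0,0],[0,0,0],[0,0,0],[0,0,0]],"dr":[[0,0,0],[0,0,0],[0,0,0],[0,0,0],[0,0,0],[0,0,0],[0,0,0],[0,0,0]],"claw":[0.6,0.6,0.5,0.5,0.5,0.5,0.5,0.5]}' 30
```

```text
clock: 3.15
position: [0.5372, 0.0476, 0.052]
ee_rot: [-0.417, 2.853, 0.055]
force: [-0.4, -0.4, 0.7]
width: 0.998
gripper_force: 0.0
clock: 3.95
position: [0.5387, 0.0461, 0.0542]
ee_rot: [-0.414, 2.85, 0.054]
force: [-2.1, -0.6, 6.5]
width: 0.675
gripper_force: 30.0
```

```bash
python3 - <<'E'
from h import *
o=arm.observe();p=np.array(o['position']);m=np.linalg.inv(MC)
q=ap(m,p)[0];print(q.round(4))
B=T((.51,-.2,0),.175)
rows([(MC,q+[0,0,.11],5),(T((.51,-.2,.12),.175),(.02,0,0.002),12),(T((.51,-.2,.02),.175),(.02,0,0.002),4)])
E
```

```text
[0.022  0.0019 0.0026]
{"slide":[[0.0,0.0,-0.073],[0.0,0.0,-0.074],[0.0,0.0,-0.073],[-0.001,0.0,-0.073],[0.0,0.0,-0.074],[0.016,-0.064,0.007],[0.015,-0.064,0.007],[0.015,-0.064,0.008],[0.013,-0.064,0.008],[0.013,-0.065,0.008]],"dr":[[0.0,0.0,0.0],[0.0,0.01,0.0],[0.0,0.0,0.0],[0.0,0.01,0.0],[0.0,0.0,0.0],[0.01,0.18,0.08],[0.01,0.18,0.08],[0.01,0.18,0.07],[0.01,0.19,0.08],[0.01,0.18,0.08]]}
{"slide":[[0.013,-0.064,0.009],[0.011,-0.065,0.009],[0.01,-0.065,0.01],[0.01,-0.065,0.009],[0.009,-0.064,0.01],[0.008,-0.065,0.01],[0.007,-0.065,0.011],[0.0,0.0,0.083],[0.0,0.0,0.084],[0.0,0.0,0.083]],"dr":[[0.01,0.18,0.08],[0.01,0.18,0.08],[0.01,0.18,0.08],[0.01,0.18,0.07],[0.01,0.19,0.08],[0.01,0.18,0.08],[0.01,0.18,0.08],[0.0,0.0,0.0],[0.0,0.0,0.0],[0.0,0.0,0.0]]}
{"slide":[[0.0,0.0,0.083]],"dr":[[0.0,0.0,0.0]]}
end [ 0.5297 -0.1964  0.0221]
```

```bash
python3 -m pendant '{"slide":[[0,0,-0.01],[0,0,-0.05],[0,0,-0.073],[0,0,-0.073],[0,0,-0.08],[0,0,-0.08],[0.016,-0.064,0.007],[0.015,-0.064,0.007],[0.015,-0.064,0.008],[0.013,-0.064,0.008]],"dr":[[0,0,0],[0,0.01,0],[0,0,0],[0,0.01,0],[0,0,0],[0,0,0],[0.01,0.18,0.08],[0.01,0.18,0.08],[0.01,0.18,0.07],[0.01,0.19,0.08]],"claw":[0.5,0.5,0.5,0.5,0.5,0.5,0.5,0.5,0.5,0.5]}' 50
python3 -m pendant '{"slide":[[0.013,-0.065,0.008],[0.013,-0.064,0.009],[0.011,-0.065,0.009],[0.01,-0.065,0.01],[0.01,-0.065,0.009],[0.009,-0.064,0.01],[0.008,-0.065,0.01],[0.007,-0.065,0.011],[0,0,0],[0,0,0]],"dr":[[0.01,0.18,0.08],[0.01,0.18,0.08],[0.01,0.18,0.08],[0.01,0.18,0.08],[0.01,0.18,0.07],[0.01,0.19,0.08],[0.01,0.18,0.08],[0.01,0.18,0.08],[0,0,0],[0,0,0]],"claw":[0.5,0.5,0.5,0.5,0.5,0.5,0.5,0.5,0.5,0.5]}'
python3 - <<'E'
from h import *
a=zoom(arm.get_image('scene')[:,:,::-1].copy(),230,170,190,140,4)
cv2.imwrite('pics/s2.png',a)
rows([(T((.51,-.2,.015),.175),(.02,0,0.002),5)])
E
```

```text
clock: 4.95
position: [0.5167, -0.0407, 0.1466]
ee_rot: [-0.371, 2.948, 0.036]
force: [-0.5, 0.3, -3.2]
width: 0.67
gripper_force: 50.0
clock: 5.95
position: [0.5289, -0.1965, 0.1208]
ee_rot: [0.273, -3.128, 0.001]
force: [-0.1, 1.9, -3.1]
width: 0.672
gripper_force: 50.0
{"slide":[[0.0,-0.001,0.069],[-0.001,0.0,0.07],[0.0,-0.001,0.069],[-0.001,0.0,0.069],[0.0,-0.001,0.069]],"dr":[[0.0,0.0,0.0],[0.0,0.0,0.0],[0.0,-0.01,0.0],[0.0,0.0,0.0],[0.0,0.0,0.0]]}
end [ 0.5296 -0.1966  0.0171]
```

View pics/s2.png

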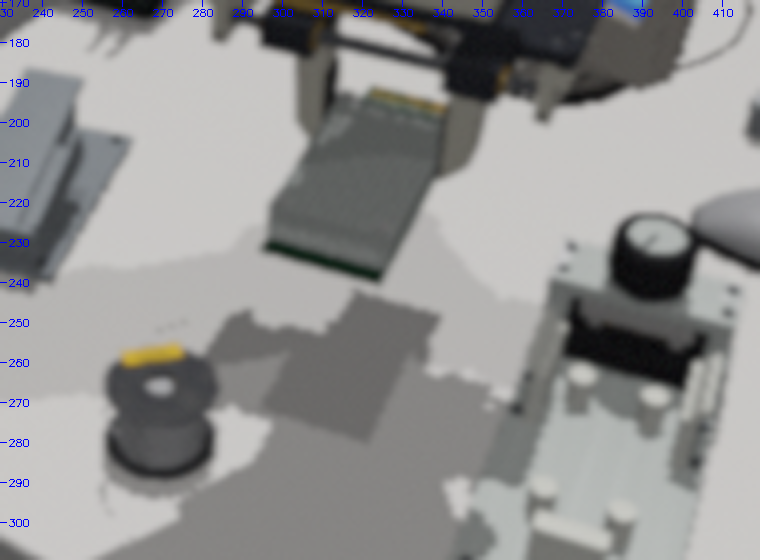

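The module is held level, with its rear edge at (264,231)–(324,239). Now I lower it to the bench.

```bash
python3 -m pendant '{"slide":[[0,-0.001,0.069],[-0.001,0,0.07],[0,-0.001,0.069],[-0.001,0,0.069],[0,-0.001,0.055],[0,0,0.012],[0,0,0.012],[0,0,0.006],[0,0,0],[0,0,0]],"dr":[[0,0,0],[0,0,0],[0,-0.01,0],[0,0,0],[0,0,0],[0,0,0],[0,0,0],[0,0,0],[0,0,0],[0,0,0]],"claw":[0.5,0.5,0.5,0.5,0.5,0.5,0.5,0.5,0.5,0.5]}'
python3 -m pendant '{"slide":[[0,0,0.006],[0,0,0]],"dr":[[0,0,0],[0,0,0]],"claw":[0.5,0.5]}'
```

```text
clock: 7.0
position: [0.5305, -0.1974, 0.0132]
ee_rot: [-0.274, 3.128, -0.001]
force: [0.0, -0.8, -3.3]
width: 0.671
gripper_force: 50.0
clock: 7.2
position: [0.5302, -0.1974, 0.0109]
ee_rot: [-0.274, 3.129, -0.001]
force: [-0.6, -0.2, -3.1]
width: 0.667
gripper_force: 50.0
```

```bash
for i in 1 2 3 4; do python3 -m pendant '{"slide":[[0,0,0.006],[0,0,0]],"dr":[[0,0,0],[0,0,0]],"claw":[0.5,0.5]}' | grep -E 'pos|force:|ee_rot'; done
```

```text
position: [0.53, -0.1973, 0.0088]
ee_rot: [-0.274, 3.13, -0.001]
force: [-0.3, -0.2, -3.6]
gripper_force: 50.0
position: [0.53, -0.1974, 0.007]
ee_rot: [-0.274, 3.13, -0.001]
force: [-1.2, 0.7, -3.2]
gripper_force: 50.0
position: [0.53, -0.1974, 0.0052]
ee_rot: [-0.274, 3.13, -0.001]
force: [-1.0, 0.2, -2.7]
gripper_force: 50.0
position: [0.53, -0.1974, 0.0034]
ee_rot: [-0.274, 3.13, -0.001]
force: [-0.9, 0.5, -3.8]
gripper_force: 50.0
```

```bash
for i in 1 2; do python3 -m pendant '{"slide":[[0,0,0.003],[0,0,0]],"dr":[[0,0,0],[0,0,0]],"claw":[0.5,0.5]}' | grep -E 'pos|force:'; done
```

```text
position: [0.5301, -0.1974, 0.0031]
force: [-2.7, 1.0, 3.1]
gripper_force: 50.0
position: [0.5301, -0.1974, 0.003]
force: [-5.7, 3.9, 17.7]
gripper_force: 50.0
```

```bash
python3 -m pendant '{"slide":[[0,0,-0.003],[0,0,-0.003],[0,0,0],[0,0,-0.05],[0,0,-0.1],[0.04,0,-0.1],[0.05,0,-0.1],[0.06,0,-0.1],[0.05,0,-0.1],[0,0,0]],"dr":[[0,0,0],[0,0,0],[0,0,0],[0,0,0],[0,0,0],[0,0,0],[0,0,0],[0,0,0],[0,0,0],[0,0,0]],"claw":[0.8,1,1,1,1,1,1,1,1,1]}'
python3 -m pendant '{"slide":[[0,0,0],[0,0,0]],"dr":[[0,0,0],[0,0,0]],"claw":[1,1]}'
python3 - <<'E'
from h import *
import json
c=arm.calibration('wrist');im=arm.get_image('wrist')[:,:,::-1].copy();cv2.imwrite('pics/w2.png',im)
json.dump({k:np.array(v).tolist() for k,v in c.items()},open('w2.json','w'))
M=T((.5301-.022*.985,-.1974-.022*.174,0),.175)
for P in [(.08,.027,.003),(.08,-.027,.003),(-.08,.031,.003),(-.08,-.031,.003),(-.072,.031,.024),(-.072,-.031,.024)]:
    uv=proj(c,ap(M,P))[0];print(uv);cv2.circle(im,tuple(uv.round().astype(int).tolist()),3,(0,0,255),1)
us=proj(c,ap(M,[(x,y,.003) for x in(-.08,.08) for y in(-.031,.031)]))
u0,v0=np.maximum(us.min(0).astype(int)-10,0);u1,v1=np.minimum(us.max(0).astype(int)+10,[560,420])
print(u0,v0,u1,v1);s=min(800/(u1-u0),600/(v1-v0))*.98
cv2.imwrite('pics/w2z.png',zoom(im,u0,v0,u1-u0,v1-v0,s));print(s)
E
```

```text
clock: 9.4
position: [0.4708, -0.2097, 0.1728]
ee_rot: [-0.269, 3.124, -0.003]
force: [0.4, -0.4, 0.2]
width: 1.0
gripper_force: 0.0
clock: 9.6
position: [0.4711, -0.2072, 0.1682]
ee_rot: [0.275, -3.129, 0.0]
force: [-0.2, 0.3, 0.0]
width: 1.003
gripper_force: 0.0
[304.98454831 304.63545185]
[252.46965739 304.53965955]
[313.14326511 147.26611898]
[244.26189756 147.17203282]
[315.02718123 159.4445927 ]
[242.08433803 159.34237332]
234 137 323 314
3.3220338983050843
```

View pics/w2z.png

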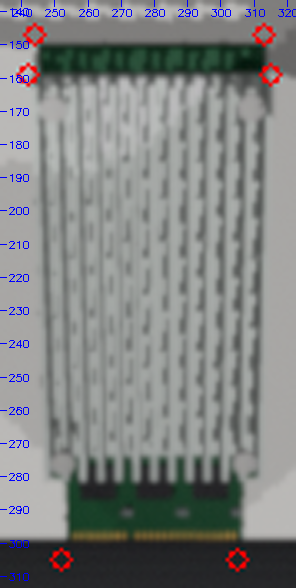

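The whole module is visible: rear corners at (247,150) and (314,150), tongue at 254–307. It is offset about (+2,+2.5) px from prediction. The sideways part must be camera bias, because the gripper centred the module. I'll look at the jig from the same relative pose so the bias cancels.

```bash
python3 -c "
from h import *
rows([(J,(-.04,0,.2),6)])"
```

```text
{"slide":[[0.021,-0.079,-0.018],[0.02,-0.08,-0.018],[0.021,-0.079,-0.017],[0.02,-0.08,-0.018],[0.021,-0.079,-0.018],[0.02,-0.08,-0.018]],"dr":[[0.0,0.0,0.0],[0.0,0.0,0.0],[0.0,0.0,0.0],[0.0,-0.01,0.0],[0.0,0.0,0.01],[0.0,0.0,0.0]]}
end [ 0.4596 -0.3546  0.2   ]
```

```bash
python3 -m pendant '{"slide":[[0.021,-0.079,-0.018],[0.02,-0.08,-0.018],[0.021,-0.079,-0.017],[0.02,-0.08,-0.018],[0.021,-0.079,-0.018],[0.02,-0.08,-0.018],[0,0,0],[0,0,0],[0,0,0],[0,0,0]],"dr":[[0,0,0],[0,0,0],[0,0,0],[0,-0.01,0],[0,0,0.01],[0,0,0],[0,0,0],[0,0,0],[0,0,0],[0,0,0]],"claw":[1,1,1,1,1,1,1,1,1,1]}'
python3 - <<'E'
from h import *
import json
c=arm.calibration('wrist');im=arm.get_image('wrist')[:,:,::-1].copy();cv2.imwrite('pics/w3.png',im)
json.dump({k:np.array(v).tolist() for k,v in c.items()},open('w3.json','w'))
for P in [(-.0835,.018,.046),(-.0835,-.018,.046),(-.0955,.018,.046),(-.0955,-.018,.046),(.002,.0335,.048),(.002,-.0335,.048),(-.111,.052,.012),(-.111,-.052,.012)]:
    uv=proj(c,ap(J,P))[0];print(P,uv.round(1));cv2.circle(im,tuple(uv.round().astype(int).tolist()),2,(0,0,255),1)
cv2.imwrite('pics/w3z.png',zoom(im,200,110,180,200,3))
E
```

```text
clock: 10.65
position: [0.4598, -0.3537, 0.2001]
ee_rot: [-0.275, 3.129, 0.001]
force: [-0.3, 0.4, -0.8]
width: 1.0
gripper_force: 0.0
(-0.0835, 0.018, 0.046) [299.  146.4]
(-0.0835, -0.018, 0.046) [257.5 146.3]
(-0.0955, 0.018, 0.046) [299.2 132.3]
(-0.0955, -0.018, 0.046) [257.3 132.2]
(0.002, 0.0335, 0.048) [314.2 239.5]
(0.002, -0.0335, 0.048) [242.3 239.4]
(-0.111, 0.052, 0.012) [333.9 112.9]
(-0.111, -0.052, 0.012) [223.  112.8]
```

View pics/w3z.png

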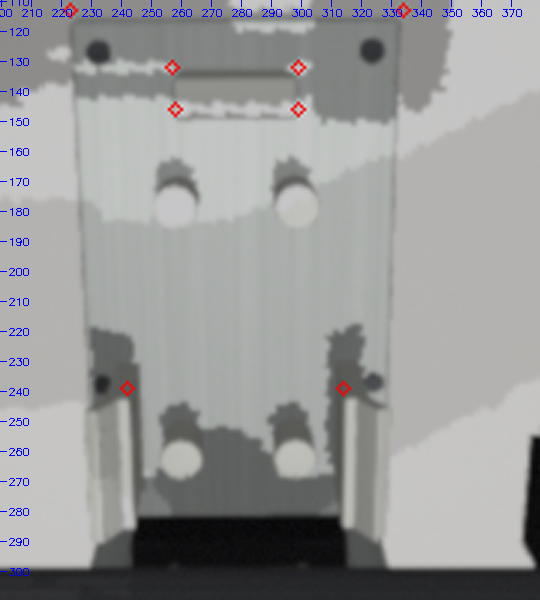

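Both show the same +2.5 px along x, so that is bias and the x model is right. Sideways, the jig sits about 1 mm to −y of my model, so I correct J and regrip at the rear.

```bash
cat >> h.py <<'E'
J=T((.4991,-.3486,0),.1747)
MB=T((.5301-.022*.985,-.1974-.022*.174,0),.175)
E
python3 -c "
from h import *
rows([(MB,(-.042,0,.1),6),(MB,(-.042,0,.003),4)])"
```

```text
{"slide":[[-0.018,0.079,0.056],[-0.018,0.079,0.056],[-0.018,0.078,0.055],[-0.018,0.079,0.056],[-0.018,0.079,0.056],[-0.018,0.079,0.056],[0.0,0.0,0.081],[0.0,0.0,0.08],[0.0,0.0,0.081],[0.0,0.0,0.081]],"dr":[[0.0,0.0,0.0],[0.0,0.0,0.0],[0.0,0.0,0.0],[0.0,0.01,0.0],[0.0,0.0,0.0],[0.0,0.0,0.0],[0.0,0.0,0.0],[0.0,0.0,0.0],[0.0,0.0,0.0],[0.0,0.0,0.0]]}
end [ 0.467  -0.2084  0.003 ]
```

```bash
python3 -m pendant '{"slide":[[-0.018,0.079,0.056],[-0.018,0.079,0.056],[-0.018,0.078,0.055],[-0.018,0.079,0.056],[-0.018,0.079,0.056],[-0.018,0.079,0.056],[0,0,0],[0,0,0.08],[0,0,0.08],[0,0,0.07]],"dr":[[0,0,0],[0,0,0],[0,0,0],[0,0.01,0],[0,0,0],[0,0,0],[0,0,0],[0,0,0],[0,0,0],[0,0,0]],"claw":[1,1,1,1,1,1,1,1,1,1]}'
python3 -m pendant '{"slide":[[0,0,0.04],[0,0,0.03],[0,0,0.016],[0,0,0.006],[0,0,0],[0,0,0]],"dr":[[0,0,0],[0,0,0],[0,0,0],[0,0,0],[0,0,0],[0,0,0]],"claw":[1,1,1,1,1,1]}'
python3 -c "
from h import *
o=arm.observe();print(ap(np.linalg.inv(MB),o['position']).round(4))"
```

```text
clock: 11.7
position: [0.4674, -0.2098, 0.0307]
ee_rot: [-0.274, 3.129, -0.001]
force: [0.4, 0.5, -0.2]
width: 1.004
gripper_force: 0.0
clock: 12.3
position: [0.4674, -0.21, 0.0041]
ee_rot: [-0.272, 3.129, -0.001]
force: [-0.4, -0.3, 1.3]
width: 1.002
gripper_force: 0.0
[[-0.0419 -0.0015  0.0041]]
```

```bash
python3 -m pendant '{"slide":[[0,0.005,0.003],[0,0,0],[0,0,0],[0,0,0],[0,0,0],[0,0,0],[0,0,0],[0,0,0]],"dr":[[0,0,0],[0,0,0],[0,0,0],[0,0,0],[0,0,0],[0,0,0],[0,0,0],[0,0,0]],"claw":[1,0.6,0.5,0.5,0.5,0.5,0.5,0.5]}' 50
python3 - <<'E'
from h import *
o=arm.observe();q=ap(np.linalg.inv(MB),o['position'])[0];print(q.round(4))
th=np.radians(8)
g=np.array([-.042,0,q[2]])
def S(tipx,tipz,pit):   # module pose with tongue tip (underside) at jig tipx,tipz, tongue down by pit
    M=J@T((0,0,0),0,pit); M[:3,3]=ap(J,(tipx,0,tipz))[0]-M[:3,:3]@[.08,0,0]; return M
rows([(MB,q+[0,0,.12],4),(S(.03,.09,th),g,8),(S(.045,.045,th),g,5)])
E
```

```text
clock: 13.1
position: [0.4667, -0.2084, 0.0027]
ee_rot: [-0.272, 3.129, -0.001]
force: [-0.7, 0.4, 1.5]
width: 0.671
gripper_force: 50.0
[-0.0423  0.0002  0.0027]
{"slide":[[0.0,0.0,-0.1],[0.0,0.0,-0.1],[0.0,0.0,-0.1],[0.0,0.0,-0.1],[0.035,-0.06,0.005],[0.034,-0.06,0.007],[0.034,-0.06,0.006],[0.035,-0.06,0.007],[0.034,-0.059,0.008],[0.034,-0.06,0.009]],"dr":[[0.0,0.0,0.0],[0.0,0.0,-0.01],[0.0,0.0,0.0],[0.0,0.0,0.0],[0.0,0.15,0.0],[0.0,0.14,0.0],[0.0,0.15,0.0],[0.0,0.14,0.0],[0.0,0.15,0.0],[0.0,0.14,0.0]]}
{"slide":[[0.033,-0.06,0.009],[0.034,-0.06,0.009],[-0.014,0.0,0.028],[-0.014,0.0,0.029],[-0.014,0.0,0.028],[-0.014,0.0,0.029],[-0.015,0.0,0.028]],"dr":[[0.0,0.15,0.0],[0.0,0.15,0.0],[0.0,0.0,0.0],[0.0,0.0,0.0],[0.0,0.0,0.0],[0.0,0.0,0.0],[0.0,0.0,0.0]]}
end [ 0.425  -0.3617  0.0647]
```

```bash
python3 -m pendant '{"slide":[[0,0,-0.05],[0,0,-0.1],[0,0,-0.1],[0,0,-0.15],[0.035,-0.06,0.005],[0.034,-0.06,0.007],[0.034,-0.06,0.006],[0.035,-0.06,0.007],[0.034,-0.059,0.008],[0.034,-0.06,0.009]],"dr":[[0,0,0],[0,0,-0.01],[0,0,0],[0,0,0],[0,0.15,0],[0,0.14,0],[0,0.15,0],[0,0.14,0],[0,0.15,0],[0,0.14,0]],"claw":[0.5,0.5,0.5,0.5,0.5,0.5,0.5,0.5,0.5,0.5]}' 55
python3 -m pendant '{"slide":[[0.033,-0.06,0.009],[0.034,-0.06,0.009],[0,0,0],[0,0,0],[0,0,0]],"dr":[[0,0.15,0],[0,0.15,0],[0,0,0],[0,0,0],[0,0,0]],"claw":[0.5,0.5,0.5,0.5,0.5]}'
cat >> h.py <<'E'
g=np.array([-.042,0,.0027])
def S(tipx,tipz,pit,dy=0):
    pit=np.radians(pit);M=J@T((0,0,0),0,pit); M[:3,3]=ap(J,(tipx,dy,tipz))[0]-M[:3,:3]@[.08,0,0]; return M
def where():
    o=arm.observe();Rm=R.from_rotvec(o['ee_rot']).as_matrix()@D;Rj=J[:3,:3].T@Rm
    o_=np.array(o['position'])-Rm@g;tip=ap(np.linalg.inv(J),o_+Rm@[.08,0,0])[0]
    print('tip',tip.round(4),'zyx',R.from_matrix(Rj).as_euler('ZYX',degrees=True).round(2),'F',(J[:3,:3].T@o['force']).round(1),'t',o['clock'])
E
python3 - <<'E'
from h import *
where()
c=arm.calibration('wrist');print(ap(np.linalg.inv(J),c['xyz']))
im=arm.get_image('wrist')[:,:,::-1].copy();cv2.imwrite('pics/w4.png',im)
rows([(S(.03,.09,8),g,2),(S(.045,.045,8),g,6)])
E
```

```text
clock: 14.1
position: [0.4234, -0.3255, 0.1124]
ee_rot: [0.265, -3.025, 0.013]
force: [-0.0, 0.8, -3.0]
width: 0.671
gripper_force: 55.0
clock: 14.6
position: [0.4102, -0.3631, 0.1095]
ee_rot: [0.263, -2.99, 0.018]
force: [0.1, -0.6, -3.3]
width: 0.668
gripper_force: 55.0
tip [0.0304 0.0013 0.0897] zyx [0.05 8.03 0.04] F [-0.  -0.6 -3.3] t 14.6
[[-0.14385599  0.00238424  0.27756476]]
{"slide":[[0.001,-0.002,0.0],[0.001,-0.002,0.0],[-0.012,0.0,0.024],[-0.012,0.0,0.023],[-0.011,0.0,0.024],[-0.012,0.0,0.023],[-0.012,0.0,0.024],[-0.012,0.0,0.024]],"dr":[[0.0,0.0,0.0],[0.0,0.0,0.01],[0.0,0.0,0.0],[0.0,0.0,0.0],[0.0,0.0,0.0],[0.0,0.0,0.0],[0.0,0.0,0.0],[0.0,0.0,0.0]]}
end [ 0.4249 -0.3618  0.0645]
```

View pics/w4.png

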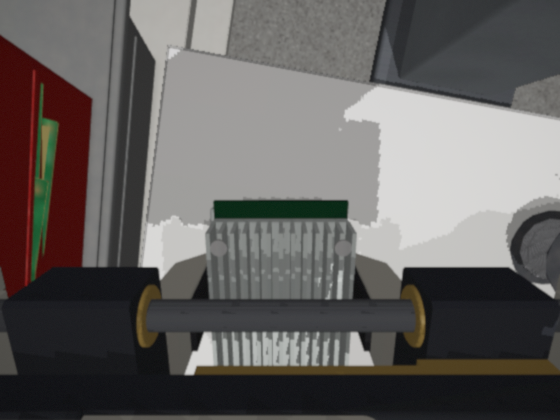

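The module is centred in the fingers, its rear edge at v≈201 spanning u 213–348. Next I descend to in front of the slot.

```bash
python3 -m pendant '{"slide":[[0.001,-0.002,0],[0.001,-0.002,0],[-0.012,0,0.024],[-0.012,0,0.023],[-0.011,0,0.024],[-0.012,0,0.023],[-0.012,0,0.024],[-0.012,0,0.024],[0,0,0],[0,0,0]],"dr":[[0,0,0],[0,0,0.01],[0,0,0],[0,0,0],[0,0,0],[0,0,0],[0,0,0],[0,0,0],[0,0,0],[0,0,0]],"claw":[0.5,0.5,0.5,0.5,0.5,0.5,0.5,0.5,0.5,0.5]}' >/dev/null
python3 - <<'E'
from h import *
where();rows([(S(.056,.0355,8),g,5),(S(.079,.0335,8),g,8)])
c=arm.calibration('wrist');o=arm.observe();Rm=R.from_rotvec(o['ee_rot']).as_matrix()@D
print(proj(c,(np.array([[-.08,.031,.003],[-.08,-.031,.003]])-g)@Rm.T+o['position']))
E
```

```text
tip [ 0.0444 -0.0013  0.0448] zyx [-0.07  8.06 -0.03] F [-0.3  0.4 -2.9] t 15.65
{"slide":[[-0.009,0.001,0.005],[-0.008,0.001,0.005],[-0.009,0.0,0.005],[-0.008,0.001,0.005],[-0.009,0.001,0.006],[-0.01,0.0,-0.001],[-0.009,0.0,0.0],[-0.01,0.0,-0.001],[-0.009,0.0,0.0],[-0.01,0.0,-0.001]],"dr":[[0.0,0.0,0.0],[0.0,0.0,0.0],[0.0,-0.01,-0.01],[0.0,0.0,0.0],[0.0,0.0,0.0],[0.0,0.0,0.0],[0.0,0.0,0.0],[0.0,0.0,0.0],[0.0,0.0,0.0],[0.0,0.0,0.0]]}
{"slide":[[-0.009,0.0,0.0],[-0.01,0.0,-0.001],[-0.009,0.0,0.0]],"dr":[[0.0,0.0,0.0],[0.0,0.0,0.0],[0.0,0.0,0.0]]}
end [ 0.4581 -0.3558  0.053 ]
[[345.5016314  195.54050217]
 [210.16637183 195.41221104]]
```

```bash
python3 -m pendant '{"slide":[[-0.009,0.001,0.005],[-0.008,0.001,0.005],[-0.009,0,0.005],[-0.008,0.001,0.005],[-0.009,0.001,0.006],[0,0,0],[0,0,0]],"dr":[[0,0,0],[0,0,0],[0,-0.01,-0.01],[0,0,0],[0,0,0],[0,0,0],[0,0,0]],"claw":[0.5,0.5,0.5,0.5,0.5,0.5,0.5]}' >/dev/null; python3 -c "
from h import *
where()"
python3 -m pendant '{"slide":[[-0.01,0,-0.001],[-0.009,0,0],[-0.01,0,-0.001],[-0.009,0,0],[0,0,0]],"dr":[[0,0,0],[0,0,0],[0,0,0],[0,0,0],[0,0,0]],"claw":[0.5,0.5,0.5,0.5,0.5]}' >/dev/null
python3 -c "
from h import *
where();rows([(S(.078,.0335,8),g,5)])"
```

```text
tip [0.0563 0.0001 0.0355] zyx [ 0.01  7.97 -0.03] F [-0.9 -0.5 -2.4] t 16.35
tip [0.0683 0.0002 0.0346] zyx [ 0.04  7.95 -0.03] F [ 0.3  0.1 -2.1] t 16.85
{"slide":[[-0.007,0.0,0.0],[-0.006,0.0,-0.001],[-0.007,0.0,0.0],[-0.006,0.0,0.0],[-0.007,0.0,0.0]],"dr":[[0.0,0.0,0.0],[0.0,0.0,0.0],[0.0,0.0,0.0],[0.0,0.01,0.0],[-0.01,0.0,0.01]]}
end [ 0.4574 -0.3558  0.053 ]
```

```bash
python3 -m pendant '{"slide":[[-0.007,0,0],[-0.006,0,-0.001],[-0.007,0,0],[-0.006,0,0],[-0.007,0,0],[0,0,0],[0,0,0]],"dr":[[0,0,0],[0,0,0],[0,0,0],[0,0,0],[0,0,0],[0,0,0],[0,0,0]],"claw":[0.5,0.5,0.5,0.5,0.5,0.5,0.5]}' >/dev/null
python3 - <<'E'
from h import *
where();rows([(S(.0788,.0333,8),g,1),(S(.0795,.0325,4),g,4),(S(.08,.0322,0),g,4)],3)
E
```

```text
tip [0.0775 0.0001 0.0335] zyx [ 0.    7.97 -0.03] F [-0.1 -0.2 -2.3] t 17.55
{"slide":[[-0.005,0.0,0.0],[-0.001,0.0,0.008],[0.0,0.0,0.007],[-0.001,0.0,0.008],[0.0,0.0,0.008],[0.0,0.0,0.007],[-0.001,0.0,0.007],[0.0,0.0,0.008],[0.0,0.0,0.007]],"dr":[[0.0,0.0,0.0],[0.0,-0.14,0.0],[0.0,-0.15,0.0],[0.0,-0.14,0.0],[0.0,-0.15,0.0],[0.0,-0.14,0.0],[0.0,-0.15,0.0],[0.0,-0.14,0.0],[0.0,-0.15,0.0]]}
end [ 0.4577 -0.3558  0.0349]
```

```bash
python3 -m pendant '{"slide":[[-0.005,0,0],[-0.001,0,0.008],[0,0,0.007],[-0.001,0,0.008],[0,0,0.008],[0,0,0]],"dr":[[0,0,0],[0,-0.14,0],[0,-0.15,0],[0,-0.14,0],[0,-0.15,0],[0,0,0]],"claw":[0.5,0.5,0.5,0.5,0.5,0.5]}' >/dev/null
python3 -c "
from h import *
where()"
python3 -m pendant '{"slide":[[0,0,0.007],[-0.001,0,0.007],[0,0,0.004],[0,0,0]],"dr":[[0,-0.14,0],[0,-0.15,0],[0,-0.07,0],[0,0,0]],"claw":[0.5,0.5,0.5,0.5]}' >/dev/null
python3 - <<'E'
from h import *
where();rows([(S(.08,.0322,0),g,3)],3)
E
```

```text
tip [ 0.0785 -0.0003  0.0325] zyx [-0.09  3.94 -0.01] F [ 0.2  0.9 -2.9] t 18.15
tip [ 0.0794 -0.0001  0.0323] zyx [-0.04  1.47 -0.01] F [ 0.4  0.5 -3. ] t 18.55
{"slide":[[-0.001,0.0,0.004],[0.0,0.0,0.003],[-0.001,0.0,0.004]],"dr":[[0.0,-0.07,0.0],[0.0,-0.07,0.0],[0.0,-0.07,-0.01]]}
end [ 0.4578 -0.3559  0.0349]
```

```bash
python3 -m pendant '{"slide":[[-0.001,0,0.004],[0,0,0.003],[-0.001,0,0.004],[0,0,0],[0,0,0]],"dr":[[0,-0.07,0],[0,-0.07,0],[0,-0.07,0],[0,0,0],[0,0,0]],"claw":[0.5,0.5,0.5,0.5,0.5]}' >/dev/null
python3 -c "
from h import *
where()"
python3 -m pendant '{"slide":[[0,0,0.002],[0,0,0]],"dr":[[0,0,0],[0,0,0]],"claw":[0.5,0.5]}' >/dev/null
python3 -c "
from h import *
where()"
```

```text
tip [ 0.0805 -0.0001  0.0321] zyx [-0.01  0.05 -0.03] F [-0.6 -0.6 -2. ] t 19.05
tip [ 0.0806 -0.0001  0.032 ] zyx [-0.    0.05 -0.03] F [-2.3  1.9  4.4] t 19.25
```

It is seated: support force appears at exactly 32 mm, flat. Release and rise.

```bash
python3 -m pendant '{"slide":[[0,0,-0.001],[0,0,0],[0,0,0],[0,0,0],[0,0,-0.03],[0,0,-0.1],[0,0,-0.13],[0,0,-0.13],[0,0,-0.08],[0,0,0]],"dr":[[0,0,0],[0,0,0],[0,0,0],[0,0,0],[0,0,0],[0,0,0],[0,0,0],[0,0,0],[0,0,0],[0,0,0]],"claw":[0.8,1,1,1,1,1,1,1,1,1]}'
python3 - <<'E'
from h import *
c=arm.calibration('wrist');im=arm.get_image('wrist')[:,:,::-1].copy();cv2.imwrite('pics/w5.png',im)
print(ap(np.linalg.inv(J),arm.observe()['position']),np.round(arm.observe()['joints'],3))
M=J.copy();M[2,3]=.032
for y in(.031,-.031): print(proj(c,ap(M,[(-.08,y,.003),(.0,y,.024)])).round(1).tolist())
cv2.imwrite('pics/w5z.png',zoom(im,170,90,220,210,2.8))
rows([(J,(.0725,0,.17),5)])
E
```

```text
clock: 20.25
position: [0.46, -0.3574, 0.1799]
ee_rot: [-0.273, 3.125, -0.007]
force: [0.1, -0.1, -1.2]
width: 1.002
gripper_force: 0.0
[[-0.04054349 -0.00072659  0.17771749]] [ 0.159  0.443  0.576  1.783 -0.282  0.995  2.591]
[[318.8, 151.7], [318.2, 249.1]]
[[245.5, 151.6], [245.7, 248.9]]
{"slide":[[-0.075,0.0,0.005],[-0.076,0.001,0.006],[-0.075,0.0,0.005],[-0.075,0.001,0.005],[-0.076,0.0,0.005]],"dr":[[0.0,0.0,0.0],[-0.01,0.01,0.0],[0.0,0.0,0.0],[-0.01,0.0,0.0],[0.0,0.01,0.0]]}
end [ 0.5706 -0.3361  0.1701]
```

View pics/w5z.png

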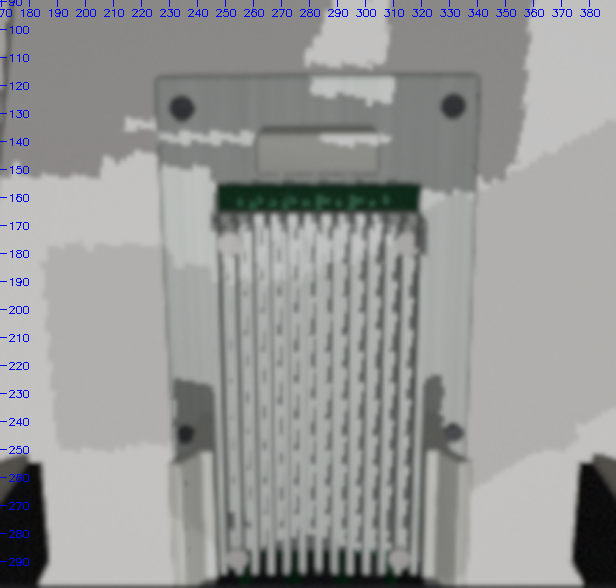

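The module lies flat between the cheeks, its rear edge (v≈156) in front of the end stop (face at v≈152). Joint 7 is at 2.59 and turning clockwise lowers it, so one sweep will do. Going to the knob.

```bash
python3 -m pendant '{"slide":[[-0.075,0.001,0.005],[-0.076,0.001,0.006],[-0.075,0,0.005],[-0.075,0.001,0.005],[-0.076,0,0.005],[0,0,0],[0,0,0],[0,0,0]],"dr":[[0,0,0],[-0.01,0.01,0],[0,0,0],[-0.01,0,0],[0,0.01,0],[0,0,0],[0,0,0],[0,0,0]],"claw":[1,1,1,1,1,1,1,1]}' >/dev/null
python3 - <<'E'
from h import *
print(ap(np.linalg.inv(J),arm.observe()['position']),np.round(arm.observe()['joints'],3))
rows([(J,(.0725,0,.073),5)])
E
```

```text
[[0.0703412  0.00078023 0.16704821]] [ 0.106  0.585  0.549  1.579 -0.331  1.077  2.485]
{"slide":[[-0.002,-0.001,0.063],[-0.001,0.0,0.062],[-0.002,-0.001,0.063],[-0.002,-0.001,0.063],[-0.001,0.0,0.062]],"dr":[[0.0,-0.01,0.0],[0.01,-0.01,0.0],[0.0,0.0,-0.01],[0.01,-0.01,0.0],[0.0,-0.01,0.0]]}
end [ 0.5705 -0.336   0.0731]
```

```bash
python3 -m pendant '{"slide":[[-0.002,-0.001,0.063],[-0.001,0,0.062],[-0.002,-0.001,0.063],[-0.002,-0.001,0.063],[-0.001,0,0.062],[0,0,0],[0,0,0]],"dr":[[0,-0.01,0],[0.01,-0.01,0],[0,0,0],[0.01,-0.01,0],[0,-0.01,0],[0,0,0],[0,0,0]],"claw":[1,1,1,1,1,1,1]}' >/dev/null
python3 - <<'E'
from h import *
print(ap(np.linalg.inv(J),arm.observe()['position']),arm.observe()['ee_rot'])
E
python3 -m pendant '{"slide":[[0,0,0],[0,0,0],[0,0,0],[0,0,0],[0,0,0],[0,0,0],[0,0,0],[0,0,0]],"dr":[[0,0,0],[0,0,0],[0,0,0],[0,0,0],[0,0,0],[0,0,0],[0,0,0],[0,0,0]],"claw":[0.6,0.4,0.4,0.4,0.4,0.4,0.4,0.4]}' 30
python3 - <<'E'
from h import *
o=arm.observe();print(ap(np.linalg.inv(J),o['position']),o['ft_torque'])
E
```

```text
[[ 0.07325889 -0.00017496  0.07409546]] [-2.72480001e-01  3.12878909e+00 -6.07885335e-04]
clock: 22.6
position: [0.572, -0.3351, 0.0737]
ee_rot: [-0.274, 3.128, 0.0]
force: [-1.4, 2.2, 3.2]
width: 0.46
gripper_force: 30.0
[[0.07413283 0.00061917 0.07374582]] [0.41745521 0.23536069 0.0014467 ]
```

```bash
cat > tq.py <<'E'
from h import *
o=arm.observe();Rm=R.from_rotvec(o['ee_rot']).as_matrix();print('yaw cw from jig',round(.1747-np.arctan2(-Rm[0,1],Rm[1,1]),3),'ft',np.round(o['ft_torque'],3),'F',np.round(o['force'],1),'p',ap(np.linalg.inv(J),o['position'])[0].round(4),'j7',round(o['joints'][6],2),o['clock'])
E
for k in 1 2 3; do python3 -m pendant '{"slide":[[0.001,0,0],[0,0,0],[0,0,0],[0,0,0],[0,0,0]],"dr":[[0,0,0.8],[0,0,0.8],[0,0,0.8],[0,0,0.8],[0,0,0.8]],"claw":[0.4,0.4,0.4,0.4,0.4]}' >/dev/null; python3 tq.py; done
```

```text
yaw cw from jig 0.483 ft [0.495 0.145 0.081] F [-0.4  2.8  1.9] p [0.0742 0.0008 0.0738] j7 2.14 23.1
yaw cw from jig 0.963 ft [ 0.322  0.006 -0.029] F [0.8 2.1 1.4] p [0.0743 0.001  0.0738] j7 1.75 23.6
yaw cw from jig 1.443 ft [ 0.306 -0.24   0.164] F [ 1.4  2.4 -0.3] p [0.0744 0.0011 0.0738] j7 1.36 24.1
```

```bash
cat > avg.py <<'E'
from h import *
import sys
n=int(sys.argv[1]);L=[];
for i in range(n):
    if i: arm.get_image('wrist')
    o=arm.observe();L.append([o['ft_torque'][2],o['joint_efforts'][6]])
L=np.array(L);Rm=R.from_rotvec(o['ee_rot']).as_matrix()
print('cw',round((.1747-np.arctan2(-Rm[0,1],Rm[1,1]))%6.283,3),'tz',L.mean(0).round(3),'sd',L.std(0).round(3),o['clock'])
E
python3 avg.py 6
for k in 1 2 3; do python3 -m pendant '{"slide":[[0,0,0]],"dr":[[0,0,0.8]],"claw":[0.4]}' >/dev/null; python3 avg.py 3; done
```

```text
cw 1.436 tz [-0.005  0.093] sd [0.085 1.057] 24.35
cw 1.535 tz [0.023 1.119] sd [0.068 1.768] 24.55
cw 1.63 tz [0.011 1.066] sd [0.085 1.682] 24.75
cw 1.726 tz [0.018 1.051] sd [0.065 1.641] 24.95
```

```bash
cat > one.py <<'E'
from h import *
o=arm.observe();Rm=R.from_rotvec(o['ee_rot']).as_matrix()
with open('log.txt','a') as f: f.write('%.3f %.3f %.3f %.2f\n'%((.1747-np.arctan2(-Rm[0,1],Rm[1,1]))%6.283,o['ft_torque'][2],o['joint_efforts'][6],o['clock']))
E
for k in 1 2 3 4 5 6 7 8 9 10 11 12; do python3 -m pendant '{"slide":[[0,0,0]],"dr":[[0,0,0.3]],"claw":[0.4]}' >/dev/null; python3 one.py; done; cat log.txt
```

```text
1.759 0.130 0.888 25.05
1.795 0.071 0.579 25.15
1.832 0.102 0.541 25.25
1.868 0.108 0.534 25.35
1.904 0.102 0.535 25.45
1.940 0.032 0.539 25.55
1.975 0.051 0.543 25.65
2.011 0.069 0.545 25.75
2.048 0.032 0.547 25.85
2.084 0.044 0.549 25.95
2.119 0.068 0.549 26.05
2.156 0.045 0.550 26.15
```

Joint 7's effort is clean, about 0.545 N m while the screw turns. Continuing until it rises.

```bash
for k in 1 2 3 4 5 6 7 8 9 10 11 12; do python3 -m pendant '{"slide":[[0,0,0]],"dr":[[0,0,0.3]],"claw":[0.4]}' >/dev/null; python3 one.py; done; tail -12 log.txt
```

```text
2.192 0.008 0.550 26.25
2.227 0.045 0.550 26.35
2.263 0.053 0.551 26.45
2.299 0.052 0.550 26.55
2.335 0.059 0.550 26.65
2.371 0.116 0.551 26.75
2.408 0.074 0.552 26.85
2.443 0.171 0.553 26.95
2.480 0.047 0.555 27.05
2.516 0.125 0.558 27.15
2.551 0.177 0.560 27.25
2.587 0.078 0.563 27.35
```

```bash
for k in 1 2 3 4 5 6; do python3 -m pendant '{"slide":[[0,0,0]],"dr":[[0,0,0.3]],"claw":[0.4]}' >/dev/null; python3 one.py; done; tail -6 log.txt
```

```text
2.623 0.168 0.566 27.45
2.659 0.112 0.569 27.55
2.696 0.128 0.571 27.65
2.732 0.083 0.573 27.75
2.767 0.161 0.555 27.85
2.803 0.115 0.528 27.95
```

```bash
for k in 1 2 3 4 5 6 7 8; do python3 -m pendant '{"slide":[[0,0,0]],"dr":[[0,0,0.3]],"claw":[0.4]}' >/dev/null; python3 one.py; done; tail -8 log.txt
```

```text
2.839 0.196 0.513 28.05
2.875 0.217 0.491 28.15
2.911 0.199 0.472 28.25
2.947 0.201 0.496 28.35
2.983 0.214 0.470 28.45
3.019 0.180 0.457 28.55
3.055 0.180 0.558 28.65
3.091 0.127 0.591 28.75
```

```bash
for k in 1 2 3 4 5 6 7 8 9 10 ; do python3 -m pendant '{"slide":[[0,0,0]],"dr":[[0,0,0.3]],"claw":[0.4]}' >/dev/null; python3 one.py; done; tail -10 log.txt
```

```text
3.128 0.124 0.601 28.85
3.163 0.093 0.616 28.95
3.200 0.088 0.623 29.05
3.236 0.086 0.637 29.15
3.272 0.056 0.648 29.25
3.308 0.063 0.662 29.35
3.343 0.031 0.673 29.45
3.379 0.115 0.656 29.55
3.415 0.170 0.616 29.65
3.451 0.161 0.570 29.75
```

The clutch pattern is clear: a peak of about 0.2 N m, a drop at 3.04 (first click), then rising again. I'll pass one more click and stop at the detent bottom, for two clicks.

```bash
for k in 1 2 3 4 5 6 7 8 9 10 ; do python3 -m pendant '{"slide":[[0,0,0]],"dr":[[0,0,0.3]],"claw":[0.4]}' >/dev/null; python3 one.py; done; tail -10 log.txt
```

```text
3.487 0.214 0.480 29.85
3.523 0.224 0.470 29.95
3.559 0.260 0.452 30.05
3.595 0.339 0.432 30.15
3.631 0.347 0.411 30.25
3.667 0.132 0.622 30.35
3.703 0.094 0.632 30.45
3.739 0.098 0.589 30.55
3.775 0.149 0.631 30.65
3.811 0.048 0.647 30.75
```

```bash
python3 -m pendant '{"slide":[[0,0,0],[0,0,0],[0,0,0],[0,0,0],[0,0,0],[0,0,-0.03],[0,0,-0.08],[0,0,-0.1],[0,0,-0.1],[0,0,-0.05]],"dr":[[0,0,0],[0,0,0],[0,0,0],[0,0,0],[0,0,0],[0,0,0],[0,0,0],[0,0,0],[0,0,0],[0,0,0]],"claw":[0.7,0.8,1,1,1,1,1,1,1,1]}'
python3 -m pendant '{"slide":[[0,0,-0.1],[0,0,-0.1],[0,0,-0.05],[0,0,0],[0,0,0]],"dr":[[0,0,0],[0,0,0],[0,0,0],[0,0,0],[0,0,0]],"claw":[1,1,1,1,1]}'
python3 - <<'E'
from h import *
for n in('scene','top'):
    a=cv2.imread(f'pics/{n}.png').astype(int);b=arm.get_image(n)[:,:,::-1];cv2.imwrite(f'pics/{n}_end.png',b)
    c=arm.calibration(n)
    for k,P in dict(bottle=(.365,.212,.07),spool=(.387,-.151,.02),jar=(.621,-.127,.02)).items():
        u,v=proj(c,P)[0].astype(int);w=18
        A=a[v-w:v+w,u-w:u+w].astype(np.uint8);Bb=b[v-w-6:v+w+6,u-w-6:u+w+6]
        m=cv2.matchTemplate(np.ascontiguousarray(Bb),A,cv2.TM_CCOEFF_NORMED);_,s,_,l=cv2.minMaxLoc(m);print(n,k,(l[0]-6,l[1]-6),round(s,3))
E
```

```text
clock: 31.75
position: [0.5713, -0.3365, 0.1852]
ee_rot: [3.043, -0.777, 0.008]
force: [-0.1, -0.7, 0.5]
width: 0.997
gripper_force: 0.0
clock: 32.25
position: [0.571, -0.3347, 0.2556]
ee_rot: [-3.043, 0.776, -0.001]
force: [-0.3, 0.7, -0.2]
width: 1.001
gripper_force: 0.0
scene bottle (0, 0) 1.0
scene spool (0, 0) 1.0
scene jar (0, 0) 0.995
top bottle (6, 6) 0.105
top spool (0, 0) 0.297
top jar (6, -6) 0.346
```

```bash
python3 -c "
from cell import arm
print(arm.sign_off())"
```

```text
the job is handed in; nothing more can be done
None
```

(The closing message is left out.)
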